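# Put the parts back in their own holders

## Task

Three things stand in each other's holders: put the oil can in the round drip tray, the valve block in the rectangular frame (upright, lengthways along it), and the big bearing flat in the round seat of the square wooden board, using a free spot on the bench on the way. Then lay the small bearing, which is loose on the bench, flat and centred on top of the big one. Set everything in the middle of its holder, keep the can upright, and leave the pliers, the spanner and the tape measure where they lie.

Things in the scene. Friction and masses are not known exactly. Their poses are not given: they have to be found in the camera images.
- oil_can: Light grey metal oil can with a black screw cap, round, 58 mm diameter, 103 mm tall with the cap; the straight body reaches to about 70 mm, the cap is narrower. 0.13 to 0.25 kg. Origin: centre of its underside, z up. Starts upright in the rectangular frame.
- valve: Upright aluminium valve block with a brass nozzle on one end. Overall 51 x 86 x 72 mm (its x, y, z); origin: centre of the overall underside, z up. The solid metal body spans x -20 to +26 mm and y -17 to +43 mm, so its middle is at x +3, y +13 mm and it is 46 mm wide across x; the nozzle sticks out toward -y. About 0.4 kg. Grasp the metal body across x. Starts upright on the bearing board; its y may point either way along the frame at the end.
- big_bearing: Big ball bearing lying flat, 62 mm diameter, 16 mm thick. Origin: centre of its underside, z up. Grasp across the outer ring. Starts in the round drip tray.
- small_bearing: Small ball bearing lying flat on the bench, 42 mm diameter, 12 mm thick. Origin: centre of its underside, z up. Grasp across the outer ring.
- drip_tray: Round dark steel drip tray fixed to the bench, 96 mm diameter; its floor is 3 mm above the bench, its rim 6 mm above the bench, 86 mm across inside. Origin: centre, at bench height.
- block_frame: Rectangular aluminium frame plate fixed to the bench, 112 x 152 mm (its x, y); its floor is 3 mm above the bench; a low lip, top 6 mm above the bench, encloses 80 x 120 mm inside (long side along y). Origin: centre, at bench height.
- bearing_board: Square plywood board fixed to the bench, 124 x 124 x 6 mm, with a round seat 86 mm across sunk 3 mm into it (seat floor 3 mm above the bench). Origin: centre, at bench height.
- pliers: Red-handled pliers, 52 x 184 x 16 mm (long along its y), lying on the bench to the right. Origin: centre of its underside. Leave alone.
- spanner: Small combination spanner, 26 x 170 x 7 mm (long along its y), lying on the bench to the left. Origin: centre of its underside. Leave alone.
- tape_rule: Yellow and black tape measure, 36 x 80 x 60 mm, standing on the bench at the front left. Origin: centre of its underside. Leave alone.
Mind the look-alikes: they are no part of the job. What is shaped like the oil_can but green or purple is not meant.

How it is judged:
By the outcome, as a careful person would: the job done as asked, in the order asked, and still so for the second after the job is handed in, with the robot touching nothing.
It also fails if it takes over 128 s, if anything falls off the work surface, if the arm or the gripper's body presses on something with over 40 N, if the wrist force passes 120 N, or if a joint passes its speed limit or range.

## Robot

A 6-joint arm with a two-finger parallel gripper is mounted at the origin on a cart in front of the work surface, level with it; the furniture and walls round the work are solid. World frame = base frame: x ahead of the robot, y to its left, z up, the work surface at z = 0. Lengths are in m, angles in rad, forces in N, time in s.
With the tool pointing down it reaches from about 0.375 to 0.975 m from the base axis. Payload 3.8 kg.
Tool frame: the origin (TCP) lies between the finger pads; the fingertips stand ahead of it and the grasp point (between the pads) lies 8 mm behind it (env.tips_ahead is the z of the fingertips in the tool frame, in m); z points along the fingers, y is the direction in which the jaws open and shut (so a half turn about z gives the same grasp; the last joint's range is limited). The gripper opens to 85 mm and grips with 20 to 120 N. Pads are 22 mm wide; open, the fingers measure 114 mm over their backs; the gripper's body (76 mm by 85 mm) begins 54 mm behind the grasp point. The pads swing forward as they close: fully open they stand 13 mm farther back than shut.
Start: joints at [1.129, 0.264, 1.604, -0, 1.274, -0.037], TCP at [0.266, 0.62, 0.206] pointing down, gripper open.
Joint ranges: [-2.63, 2.63], [-0.94, 2.18], [0.31, 2.57], [-1.31, 4.45], [0, 2.66], [-2.55, 2.55]. Speed limits (rad/s): [2.57, 2.57, 3.14, 3.14, 3.14, 3.14].

## Interface

Orientations are given as a unit quaternion [x, y, z, w].
In Python, from plant import env, gripper_open, clamp, optics, workorder gives the robot as it stands. Calls block until the motion is done:
- env.move_ptp(position, orientation): joint-space move of the TCP to a pose.
- env.servo_line(position, velocity=0.15, orientation=None, max_force=None): straight line of the TCP; orientation=None keeps the orientation; velocity is the mean speed in m/s. With max_force (N) it stops when the force on the tool has changed by that much, and returns True; else False.
- env.move_j(angles): joint-space move.
- gripper_open() and clamp(): open the fingers fully, or close them until they stop; the grip force is fixed at half the most.
- env.sleep(seconds).
- env.inverse_kinematics(position, orientation): joint angles nearest the present ones, or None.
- env.get_obs(): the state.
- optics.snapshot(name): name is "scene" or "top"; returns the picture (400x640x3 uint8, red, green, blue); there is no depth.
- optics.get_calibration(name): a dict with "mtx" (3x3 intrinsics, pixels), "dist_coeffs" ([k1, k2, p1, p2, k3] as OpenCV has them; the pictures are not rectified), "R" (3x3) and "t" (3): a world point X has camera coordinates R X + t. Camera axes: x right, y down, z forward; pixel columns grow to the right and rows downward; lengths in m; the calibration is good to about 2 mm. A picture is of the moment at which its call begins. get_calibration takes no time and is no camera call.
A pose or a line that the arm cannot do raises env.MotionError and nothing moves.
- workorder.close_job(): hands the job in, once; it reports no verdict.
Trained networks look in the newest picture that a camera, given by its name, has taken for a name from the list of things; names that differ only in an ending like _2 or _b are one class to them, and where a whole thing is asked for, a point or a joint stands for the part that bears it (a point fixed in the world has none). Each returns a list of dicts, best first, with "conf" (0 to 1); they miss things now and then, are a little off and sometimes report something else, mostly with a low value. They report only what shows in the picture. A call takes as long as a camera call. They do not tell look-alikes from the thing itself.
- optics.find_in(camera, label): "position" ([row, column] in pixels, amid what is visible of it).
- optics.landmark_of(camera, label): "position" ([row, column] in pixels: a listed point, or the origin of a listed thing).
The state is a dict: "time": time; "joint_positions": joint angles; "qd": joint speeds; "effort": joint torques, N m; "tool_pos": TCP position; "ee_rot": TCP orientation; "contact_force": force on the tool from outside, world axes, zero at the start; "wrist_torque": the same for the moment, N m; "gripper_width": finger opening in m.
Only numpy, scipy, OpenCV 4.12 (cv2) and the standard library are available. Lean on these libraries where they do the work, as an engineer would, in place of code of your own. Each camera call takes 0.05 s, during which the arm holds its last target. There are 200 camera calls.

## Working session

There is one attempt and no reset: what is moved stays moved. The work goes in short steps, each a Python script; the robot and the scene stay as the last script left them, time stands still between calls to the robot, and variables do not carry over. Pictures are saved under pics/ and viewed, about 12 in all and at most 16, crops included, and the job is handed in when it is done.

```bash
ls; mkdir -p pics; python3 - <<'E'
from plant import env, gripper_open, clamp, optics, workorder
import cv2, numpy as np
for n in ("scene","top"):
    im=optics.snapshot(n); cv2.imwrite(f"pics/{n}0.png",im[:,:,::-1])
    c=optics.get_calibration(n); print(n,{k:np.round(v,4).tolist() for k,v in c.items()}, "cam", np.round(-np.array(c["R"]).T@c["t"],3))
    for l in "oil_can valve big_bearing small_bearing drip_tray block_frame bearing_board".split():
        print(l,[(np.round(d["position"],1).tolist(),round(d["conf"],2)) for d in optics.landmark_of(n,l)][:5],[(np.round(d["position"],1).tolist(),round(d["conf"],2)) for d in optics.find_in(n,l)][:5])
print(env.get_obs(), env.tips_ahead)
E
```

```text
pics
scene {'mtx': [[363.1309, 0.0, 317.2169], [0.0, 363.1309, 199.2483], [0.0, 0.0, 1.0]], 'dist_coeffs': [-0.0743, 0.0, 0.0, 0.0, 0.0], 'R': [[0.8317, -0.5549, -0.0212], [-0.3245, -0.4546, -0.8295], [0.4507, 0.6967, -0.5581]], 't': [-0.481, 0.2147, 0.8285]} cam [ 0.096 -0.746  0.63 ]
oil_can [([153.5, 306.6], 0.74), ([155.9, 274.8], 0.65), ([202.1, 263.9], 0.61)] [([143.7, 276.0], 0.83), ([163.9, 289.5], 0.8), ([144.0, 306.5], 0.66), ([193.1, 263.3], 0.62)]
valve [([245.8, 380.3], 0.64)] [([233.5, 381.1], 0.65)]
big_bearing [([204.3, 328.2], 0.76), ([183.9, 231.3], 0.42), ([244.3, 375.6], 0.39)] [([200.9, 326.0], 0.62), ([157.1, 248.3], 0.47), ([209.8, 326.3], 0.31)]
small_bearing [([252.6, 310.2], 0.57)] [([165.4, 287.2], 0.74), ([250.7, 307.7], 0.68)]
drip_tray [([205.8, 328.6], 0.46)] [([208.1, 332.7], 0.74)]
block_frame [([177.9, 290.4], 0.85)] [([181.7, 285.3], 0.81)]
bearing_board [([246.0, 378.5], 0.65)] [([253.9, 375.8], 0.83), ([159.4, 256.0], 0.24)]
top {'mtx': [[460.1594, 0.0, 318.1012], [0.0, 460.1594, 194.7758], [0.0, 0.0, 1.0]], 'dist_coeffs': [-0.0151, 0.0, 0.0, 0.0,
[... 767 characters left out ...]
19)]
{'time': 1.5, 'joint_positions': array([ 1.12911461e+00,  2.63922795e-01,  1.60402737e+00,  2.08676052e-05,
        1.27366177e+00, -3.68964389e-02]), 'qd': array([ 0.00074374,  0.00056601,  0.0014377 , -0.00080595, -0.00112801,
        0.00152109]), 'effort': array([ 3.39082908e-04, -5.15052330e+01, -3.67708504e+01, -5.88319153e-05,
        9.63986204e-04, -2.24930176e-05]), 'tool_pos': array([0.26581923, 0.62044834, 0.20574954]), 'ee_rot': array([ 2.01016696e-01,  9.79587815e-01, -7.00098254e-06, -1.19771424e-05]), 'contact_force': array([-0.14280309,  0.19070419,  0.15387689]), 'wrist_torque': array([ 0.05205018, -0.00625768, -0.00975238]), 'gripper_width': 0.08532738395471796} 0.011
```

```bash
python3 - <<'E'
import cv2
a=cv2.imread("pics/top0.png")[110:310,150:470]; cv2.imwrite("pics/top0c.png",cv2.resize(a,None,fx=2.5,fy=2.5,interpolation=cv2.INTER_CUBIC))
a=cv2.imread("pics/scene0.png")[110:290,190:450]; cv2.imwrite("pics/scene0c.png",cv2.resize(a,None,fx=3,fy=3,interpolation=cv2.INTER_CUBIC))
E
```

```text
(no output)
```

View pics/top0c.png

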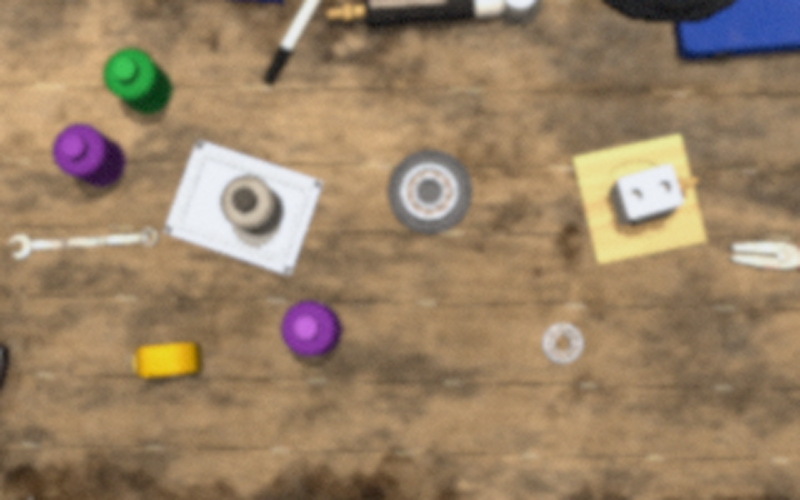

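View pics/scene0c.png

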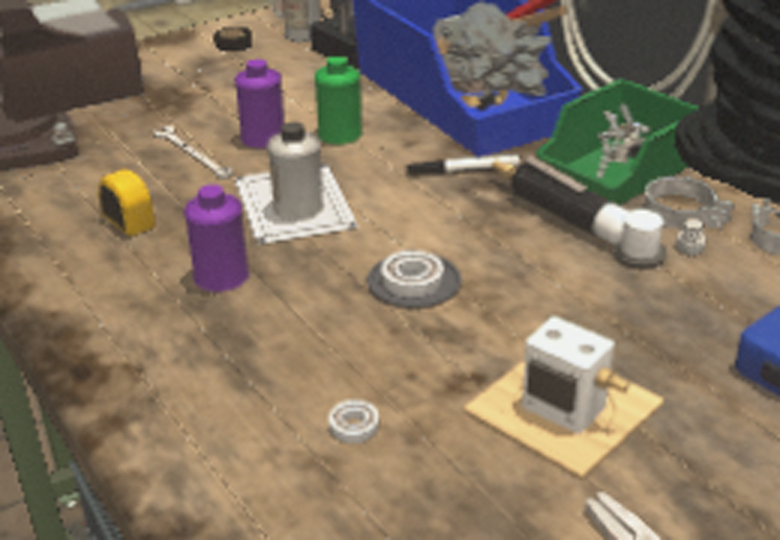

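View pics/top0.png

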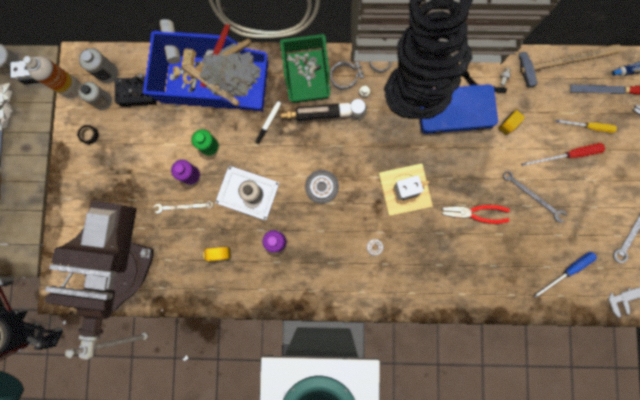

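The look-alikes for the oil can, in full top picture pixels (row, col), are purple (172,185), purple (241,274) and green (140,204). The grey can with the black cap is at (192,250), in the white frame. The big bearing is in the tray at (186,322), the valve is on the board at (186,410) with its nozzle to the right, and the small bearing is loose at (247,375). Next I'll rectify both views and measure.

```bash
cat > h.py <<'E'
import cv2, numpy as np
from plant import env, gripper_open, clamp, optics, workorder
C={n:optics.get_calibration(n) for n in ("scene","top")}
def proj(n,P):
    c=C[n]; r,_=cv2.Rodrigues(np.array(c["R"]))
    return cv2.projectPoints(np.atleast_2d(P).astype(float),r,np.array(c["t"],float),np.array(c["mtx"]),np.array(c["dist_coeffs"]))[0][:,0]
def ray(n,uv):
    c=C[n]; R=np.array(c["R"]); p=cv2.undistortPoints(np.array([[uv]],float),np.array(c["mtx"]),np.array(c["dist_coeffs"]))[0,0]
    return -R.T@np.array(c["t"]), R.T@np.array([*p,1.])
def plane(n,uv,z):
    o,d=ray(n,uv); return o+d*(z-o[2])/d[2]
def tri(uvs):  # dict cam->uv ; least squares point, residual
    A=np.zeros((3,3));b=np.zeros(3);L=[]
    for n,uv in uvs.items():
        o,d=ray(n,uv); d/=np.linalg.norm(d); M=np.eye(3)-np.outer(d,d); A+=M;b+=M@o; L.append((M,o))
    X=np.linalg.solve(A,b); return X,max(np.linalg.norm(M@(X-o)) for M,o in L)
def ortho(n,img,x0,x1,y0,y1,z,s=1000): # top row = x1, left col = y1 ; s px/m
    H,W=int((x1-x0)*s),int((y1-y0)*s)
    r,c=np.mgrid[:H,:W]; P=np.stack([x1-(r+.5)/s,y1-(c+.5)/s,np.full(r.shape,z)],-1).reshape(-1,3)
    m=proj(n,P).reshape(H,W,2).astype(np.float32)
    return cv2.remap(img,m[...,0],m[...,1],cv2.INTER_CUBIC)
E
python3 - <<'E'
from h import *
L={"oil_can":((153.5,306.6),(194.6,252.1)),"oil_can_b":((177,288),(194.6,252.1)),"valve":((245.8,380.3),(185,411.4)),"big":((204.3,328.2),(185,322)),"small":((252.6,310.2),(248.7,372.4)),"tray":((205.8,328.6),(187.1,324.1)),"frame":((177.9,290.4),(190.7,247.3)),"board":((246,378.5),(189,405.2))}
for k,(s,t) in L.items():
    X,e=tri({"scene":s[::-1],"top":t[::-1]}); print(k,X.round(4),round(e,4), plane("scene",s[::-1],.003).round(3),plane("top",t[::-1],.003).round(3))
out=[]
for n in ("scene","top"):
    im=cv2.imread(f"pics/{n}0.png"); out.append(ortho(n,im,.36,.66,-.3,.3,.006,1300))
o=np.vstack(out)
for i in range(2):
  for k in range(6):
    for m in range(3):
      x=.4+.1*m;y=-.25+.1*k; cv2.circle(o,(int((.3-y)*1300),int((.66-x)*1300)+i*390),1,(0,0,255),-1)
cv2.imwrite("pics/ortho.png",cv2.resize(o,None,fx=.76,fy=.76,interpolation=cv2.INTER_AREA))
E
```

```text
oil_can [0.6078 0.162  0.1058] 0.0338 [0.743 0.32  0.003] [0.591 0.197 0.003]
oil_can_b [0.5902 0.1951 0.0115] 0.0001 [0.597 0.208 0.003] [0.591 0.197 0.003]
valve [ 0.6183 -0.2455  0.0085] 0.007 [ 0.616 -0.238  0.003] [ 0.625 -0.251  0.003]
big [ 0.6209  0.0009 -0.0029] 0.0014 [ 0.615 -0.006  0.003] [0.621 0.    0.003]
small [ 0.4514 -0.1459 -0.0041] 0.0065 [ 0.453 -0.155  0.003] [ 0.446 -0.142  0.003]
tray [ 0.6162 -0.0058 -0.003 ] 0.0001 [ 0.611 -0.013  0.003] [ 0.615 -0.006  0.003]
frame [ 0.6051  0.2111 -0.0051] 0.0023 [0.601 0.198 0.003] [0.602 0.211 0.003]
board [ 6.140e-01 -2.338e-01  1.000e-04] 0.0002 [ 0.612 -0.236  0.003] [ 0.613 -0.233  0.003]
```

View pics/ortho.png

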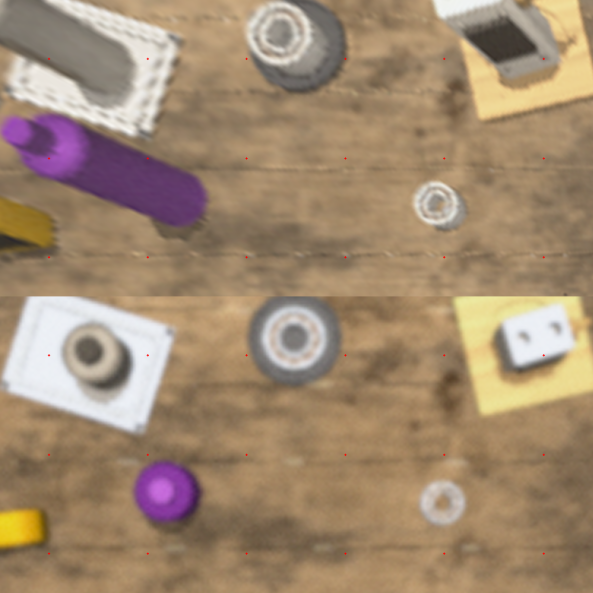

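```bash
cat > seg.py <<'E'
from h import *
S=2000
def patch(n,im,c,half,z):
    return ortho(n,im,c[0]-half,c[0]+half,c[1]-half,c[1]+half,z,S)
def xy(c,half,u,v): return c[0]+half-(v+.5)/S, c[1]+half-(u+.5)/S
def rect(n,im,c,half,z,maskf):
    p=patch(n,im,c,half,z); m=maskf(cv2.cvtColor(p,cv2.COLOR_BGR2HSV).astype(int)).astype(np.uint8)*255
    m=cv2.morphologyEx(m,cv2.MORPH_OPEN,np.ones((7,7)))
    k=max(cv2.findContours(m,cv2.RETR_EXTERNAL,cv2.CHAIN_APPROX_NONE)[0],key=cv2.contourArea)
    (u,v),(w,h),a=cv2.minAreaRect(k); b=cv2.boxPoints(((u,v),(w,h),a))
    e=b[1]-b[0] if np.linalg.norm(b[1]-b[0])>np.linalg.norm(b[2]-b[1]) else b[2]-b[1]
    yaw=np.arctan2(-e[0],-e[1]) # world dir of long side: dx=-dv, dy=-du
    M=cv2.moments(k); return np.round([*xy(c,half,u,v),min(w,h)/S,max(w,h)/S,np.degrees(yaw)%180],4), p, np.round(xy(c,half,M["m10"]/M["m00"],M["m01"]/M["m00"]),4)
def circ(n,im,c,half,z,r):
    # maximise mean |radial gradient| along circle of radius r (subpixel by parabola-free fine grid)
    g=cv2.GaussianBlur(cv2.cvtColor(patch(n,im,c,half,z),cv2.COLOR_BGR2GRAY),(0,0),2).astype(np.float32)
    gx=cv2.Sobel(g,cv2.CV_32F,1,0);gy=cv2.Sobel(g,cv2.CV_32F,0,1); t=np.linspace(0,2*np.pi,180,endpoint=False); best=(-1,)
    for rr in (r-.001,r,r+.001):
      for dx in np.arange(-.016,.0161,.0005):
        for dy in np.arange(-.016,.0161,.0005):
          u=(half-dy)*S-rr*S*np.sin(t); v=(half-dx)*S-rr*S*np.cos(t)
          U=u.astype(int);V=v.astype(int)
          s=abs((gx[V,U]*np.sin(t)+gy[V,U]*np.cos(t)).mean())
          if s>best[0]: best=(s,c[0]+dx,c[1]+dy,rr)
    return np.round(best,4)
E
python3 - <<'E'
from seg import *
I={n:cv2.imread(f"pics/{n}0.png") for n in ("scene","top")}
for n in I:
    im=I[n]; print(n)
    print(" board",rect(n,im,(.613,-.235),.12,.006,lambda h:(h[...,0]>17)&(h[...,0]<32)&(h[...,1]>70)&(h[...,2]>150))[::2])
    print(" frame",rect(n,im,(.603,.205),.12,.004,lambda h:(h[...,1]<60)&(h[...,2]>135))[::2])
    print(" tray",circ(n,im,(.613,-.005),.08,.006,.048))
    print(" big",circ(n,im,(.613,-.005),.07,.019,.031))
    print(" small",circ(n,im,(.45,-.147),.06,.012,.021))
    for z,r,l in ((.103,.0125,"cap"),(.070,.029,"body")): print(" can",l,circ(n,im,(.593,.196),.07,z,r))
    print(" valve",rect(n,im,(.615,-.24),.07,.072,lambda h:(h[...,1]<50)&(h[...,2]>170))[::2])
E
```

```text
scene
 board (array([ 0.6141, -0.2324,  0.1275,  0.1285, 13.2163]), array([ 0.6036, -0.2459]))
 frame (array([ 0.5955,  0.2096,  0.1176,  0.1602, 71.5651]), array([0.5896, 0.199 ]))
 tray [ 2.62157e+01  6.14000e-01 -3.50000e-03  4.90000e-02]
 big [6.31111e+01 6.15000e-01 1.00000e-03 3.10000e-02]
 small [ 6.14083e+01  4.50500e-01 -1.47000e-01  2.20000e-02]
 can cap [4.76272e+01 5.85500e-01 1.80000e-01 1.35000e-02]
 can body [21.3429  0.604   0.212   0.028 ]
 valve (array([ 0.5877, -0.2485,  0.0718,  0.1247, 31.6331]), array([ 0.6086, -0.2398]))
top
 board (array([ 0.6124, -0.233 ,  0.1338,  0.1345, 13.9729]), array([ 0.6127, -0.2327]))
 frame (array([ 0.5971,  0.2117,  0.1187,  0.1605, 71.5651]), array([0.5971, 0.2117]))
 tray [1.8374e+01 6.1650e-01 2.0000e-03 4.8000e-02]
 big [6.00372e+01 6.16000e-01 2.00000e-03 3.20000e-02]
 small [ 3.32286e+01  4.51500e-01 -1.48000e-01  2.20000e-02]
 can cap [6.07189e+01 5.92000e-01 1.92000e-01 1.35000e-02]
 can body [4.33823e+01 5.86000e-01 1.85000e-01 2.80000e-02]
 valve (array([ 6.11800e-01, -2.33700e-01,  4.90000e-02,  6.37000e-02,
        1.07049e+02]), array([ 0.6123, -0.2338]))
```

```bash
cat > ov.py <<'E'
from seg import *
def rot(a): a=np.radians(a); return np.array([[np.cos(a),-np.sin(a)],[np.sin(a),np.cos(a)]])
def circle3(c,z,r):
    t=np.linspace(0,2*np.pi,60); return np.c_[c[0]+r*np.cos(t),c[1]+r*np.sin(t),np.full(60,z)]
def rect3(c,yaw,x0,x1,y0,y1,z):
    q=np.array([[x0,y0],[x1,y0],[x1,y1],[x0,y1],[x0,y0]])@rot(yaw).T+c; return np.c_[q,np.full(5,z)]
def overlay(name,I,items,boxes,f=4,W=780):
    tiles=[]
    for n in I:
        im=cv2.resize(I[n],None,fx=f,fy=f,interpolation=cv2.INTER_CUBIC)
        for P in items: cv2.polylines(im,[np.int32(np.round((proj(n,P)+.5)*f-.5))],True,(0,0,255),1,cv2.LINE_AA)
        for c,h in boxes:
            u,v=np.int32(proj(n,[*c,.03])[0]*f); t=im[max(0,v-h):v+h,max(0,u-h):u+h]; tiles.append(cv2.resize(t,(260,260)))
    k=len(boxes); cv2.imwrite(name,np.vstack([np.hstack(tiles[i*k:(i+1)*k]) for i in range(len(I))]))
E
python3 - <<'E'
from ov import *
I={n:cv2.imread(f"pics/{n}0.png") for n in ("scene","top")}
for n in I:
    print(n,circ(n,I[n],(.586,.185),.06,.103,.0125),circ(n,I[n],(.586,.185),.06,.103,.0155),circ(n,I[n],(.589,.188),.06,.003,.029))
fr=(.597,.2115); bo=(.613,-.2327); va=(.612,-.234)
can=(.588,.187)
items=[rect3(fr,-18.4,-.056,.056,-.076,.076,.004),rect3(bo,13.7,-.062,.062,-.062,.062,.006),circle3(bo,.006,.043),
 circle3((.6155,0),.006,.048),circle3((.6155,.0015),.019,.031),circle3((.451,-.1475),.012,.021),
 circle3(can,.003,.029),circle3(can,.07,.029),circle3(can,.103,.0135)]
items+=[rect3(va,17,-.023,.023,-.03,.03,z) for z in (.003,.075)]
overlay("pics/ov0.png",I,items,[(fr,140),(bo,140),((.6155,0),110)])
E
```

```text
scene [5.44973e+01 5.83500e-01 1.76000e-01 1.25000e-02] [4.800e+01 5.850e-01 1.775e-01 1.450e-02] [28.2924  0.5825  0.1965  0.03  ]
top [6.07245e+01 5.92000e-01 1.92000e-01 1.35000e-02] [5.48788e+01 5.92000e-01 1.92500e-01 1.45000e-02] [4.12173e+01 5.94000e-01 1.96500e-01 3.00000e-02]
```

View pics/ov0.png

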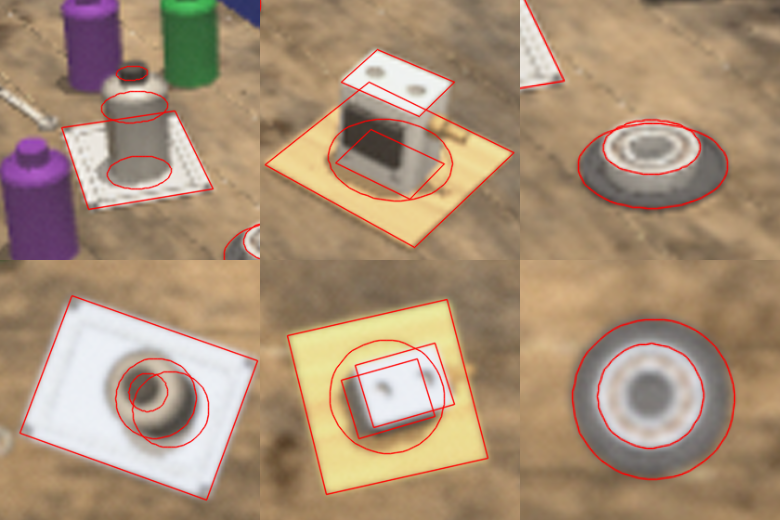

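The overlays match on the holders, both bearings and the valve top. Only the grey can needs correcting, to about (0.5915, 0.192). I'm choosing that can because it's grey with a black cap and stands in the white frame; the purple and green ones are not meant. Next I'll move out, measure the fingertip heights by touch on a free spot, then move the big bearing.

```bash
cat > rb.py <<'E'
from ov import *
def quat(a): a=np.radians(a); return [np.cos(a/2),np.sin(a/2),0,0]
def pick_a(x,y,z,jaw):  # jaw = world angle (deg) of opening direction -> tool yaw a with smallest |j6|
    best=None
    for a in (jaw+90,jaw-90):
        q=env.inverse_kinematics([x,y,z],quat(a))
        if q is not None and (best is None or abs(q[5])<best[0]): best=(abs(q[5]),a)
    return best[1]
def st(tag=""):
    o=env.get_obs(); print(tag,"t",round(o["time"],1),"p",o["tool_pos"].round(4),"w",round(o["gripper_width"],4),"F",o["contact_force"].round(1),"tips",env.tips_ahead)
    return o
E
python3 - <<'E'
from rb import *
o=st("start"); p=o["tool_pos"]
env.servo_line([p[0],p[1],.30],velocity=.2); st("up")
S=(.47,-.01); a=pick_a(*S,.15,0); print("a",a)
env.move_ptp([*S,.15],quat(a)); st("above")
env.servo_line([*S,.035],velocity=.2); st()
print(env.servo_line([*S,-.03],velocity=.03,max_force=4)); st("open touch")
env.servo_line([*S,.045],velocity=.15); clamp(); st("shut")
env.servo_line([*S,.03],velocity=.1)
print(env.servo_line([*S,-.03],velocity=.03,max_force=4)); st("shut touch")
env.servo_line([*S,.1],velocity=.2); gripper_open(); st("end")
E
```

```text
start t 1.5 p [0.2658 0.6204 0.2057] w 0.0853 F [-0.1  0.2  0.2] tips 0.011
up t 2.1 p [0.2657 0.6202 0.2993] w 0.0855 F [ 0.1 -0.4 -0.9] tips 0.011
a 90
above t 4.5 p [ 0.4705 -0.0094  0.1503] w 0.0854 F [ 0.4 -1.3 -0.2] tips 0.011
 t 5.3 p [ 0.4709 -0.0098  0.0357] w 0.0853 F [ 1.1 -0.3  0.8] tips 0.011
False
open touch t 7.6 p [ 0.4701 -0.01   -0.0299] w 0.0856 F [-0.5 -0.  -0.2] tips 0.011
shut t 9.0 p [ 0.4701 -0.01    0.045 ] w -0.0002 F [-0.7  0.2  0.1] tips 0.011
True
shut touch t 10.9 p [ 0.4699 -0.01   -0.0255] w 0.0001 F [-0.7  0.6  4.7] tips 0.011
end t 12.5 p [ 0.4701 -0.01    0.1001] w 0.0855 F [0.5 0.5 0.6] tips 0.011
```

Touch disagrees with the stated tips: the shut fingers met the bench at TCP z = -0.0255. I need to see where the gripper really is.

```bash
python3 - <<'E'
from rb import *
o=st(); p=o["tool_pos"]
T=[]
for n in ("scene","top"):
    im=optics.snapshot(n)[:,:,::-1].copy(); cv2.imwrite(f"pics/{n}1.png",im)
    print(n,proj(n,[p,p-[0,0,.1],p+[0,0,.011],[p[0],p[1],0]]).round(0).tolist())
    im=cv2.resize(im,None,fx=1.2,fy=1.2)
    for q in (p,p+[0,0,.011]*np.array(-1)): cv2.circle(im,tuple(np.int32(proj(n,q)[0]*1.2)),3,(0,0,255),1)
    T.append(im[50:350,150:650])
cv2.imwrite("pics/look1.png",np.vstack(T))
E
```

```text
t 12.5 p [ 0.4701 -0.01    0.1001] w 0.0855 F [0.5 0.5 0.6] tips 0.011
scene [[285.0, 193.0], [288.0, 223.0], [285.0, 190.0], [288.0, 223.0]]
top [[324.0, 238.0], [325.0, 239.0], [324.0, 238.0], [325.0, 239.0]]
```

View pics/look1.png

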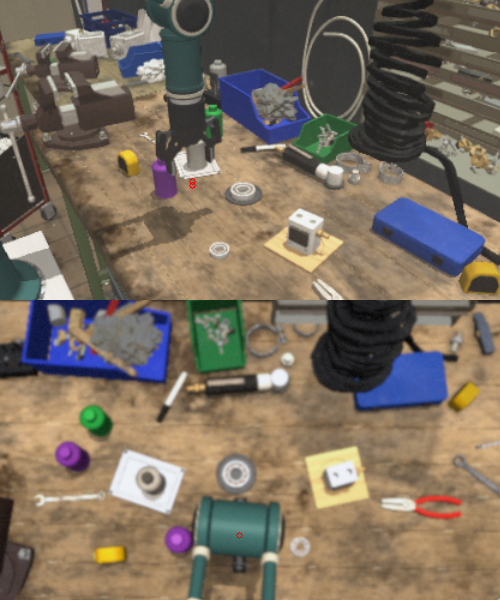

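```bash
python3 - <<'E'
from rb import *
im=cv2.imread("pics/scene1.png"); f=6
b=cv2.resize(im,None,fx=f,fy=f,interpolation=cv2.INTER_CUBIC)
p=np.array([.4701,-.01,.1001])
for dz in np.arange(-.1,.16,.02):
    for dy in (-.0425,.0425):
        u=tuple(np.int32((proj("scene",p+[0,dy,dz])[0]+.5)*f)); cv2.circle(b,u,2,(0,0,255) if abs(dz)>1e-6 else (0,255,0),-1)
u,v=np.int32(proj("scene",p+[0,0,.04])[0]*f); cv2.imwrite("pics/look2.png",b[v-300:v+260,u-250:u+250])
E
```

```text
(no output)
```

View pics/look2.png

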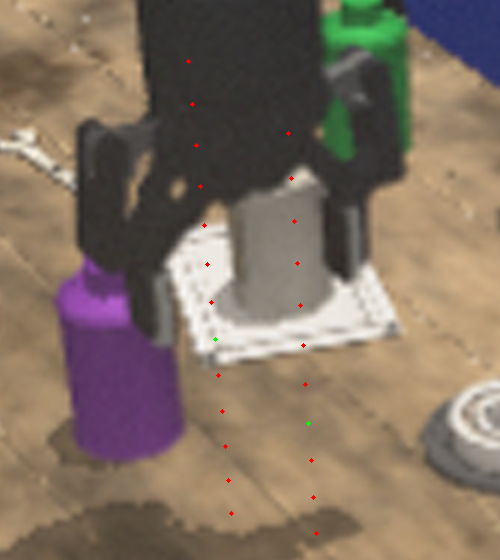

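The crop agrees with the touch. The open fingertips, at crop pixels (150,340) and (350,275), stand about 40 mm higher than the reported TCP implies, so the tips really sit about 36 mm further back than stated. I'll check for any xy offset with numbers.

```bash
python3 - <<'E'
from rb import *
f=6;p=np.array([.4701,-.01,.1001])
u0,v0=np.int32(proj("scene",p+[0,0,.04])[0]*f)-[250,300]
for dz in (.034,.0385,.043):
    print(dz,((proj("scene",[p+[-.05,0,dz],p+[.05,0,dz],p+[0,0,dz]])+.5)*f-[u0,v0]).round(0).tolist())
print("px per mm in x,y,z", ((proj("scene",[p+[.01,0,.0385],p+[0,.01,.0385],p+[0,0,.0485]])-proj("scene",p+[0,0,.0385]))*f/10).round(2).tolist())
E
```

```text
0.034 [[154.0, 351.0], [352.0, 282.0], [255.0, 315.0]]
0.0385 [[153.0, 342.0], [351.0, 273.0], [254.0, 307.0]]
0.043 [[152.0, 333.0], [351.0, 264.0], [254.0, 298.0]]
px per mm in x,y,z [[1.98, -0.68], [-1.11, -0.95], [-0.16, -1.96]]
```

```bash
cat >> rb.py <<'E'
def back(w):
    L,B=55.5,np.radians(-6.6); s=w*500+L*np.sin(B); return (L*np.cos(B)-np.sqrt(L*L-s*s))/1000
def zc(tip,w): return tip-.0255-back(w)   # commanded TCP z for fingertip height at opening w
def go(x,y,z,a,down=None,v=.2):
    o=env.get_obs()["tool_pos"]
    env.move_ptp([x,y,z],quat(a))
def pick(x,y,jaw,w,tip,up=.17):
    a=pick_a(x,y,up,jaw); env.move_ptp([x,y,up],quat(a)); z=zc(tip,w)
    env.servo_line([x,y,z+.03],velocity=.25)
    hit=env.servo_line([x,y,z],velocity=.06,max_force=6); print("hit",hit); st("down")
    if hit: return None
    clamp(); st("clamped"); env.servo_line([x,y,up],velocity=.25); st("lifted"); return a
def place(x,y,jaw_a,w,tip,up=.17,extra=.003,mf=5):
    env.move_ptp([x,y,up],quat(jaw_a)); env.sleep(.2); z=zc(tip,w)
    env.servo_line([x,y,z+.015],velocity=.25); env.sleep(.2)
    hit=env.servo_line([x,y,z-extra],velocity=.03,max_force=mf); o=st(f"placed hit={hit} expected z {z:.4f}")
    gripper_open(); env.servo_line([x,y,up],velocity=.25); st("up"); return hit
def snap(k):
    I={}
    for n in ("scene","top"):
        I[n]=optics.snapshot(n)[:,:,::-1].copy(); cv2.imwrite(f"pics/{n}{k}.png",I[n])
    return I
E
python3 - <<'E'
from rb import *
print(back(.085),back(.062))
a=pick(.6155,.0015,0,.062,.009)
print("a",a)
o=env.get_obs()
if a is not None and abs(o["gripper_width"]-.062)<.004:
    place(.47,-.01,a,.062,.006)
E
```

```text
0.01299521879392016 0.00539229562168245
hit False
down t 14.8 p [ 0.6152  0.0015 -0.0224] w 0.0852 F [-0.3 -0.   0.1] tips 0.011
clamped t 15.1 p [ 0.6167  0.0015 -0.0207] w 0.0593 F [ 0.7 -0.4  5.7] tips 0.011
lifted t 16.0 p [0.6139 0.0015 0.1678] w 0.0592 F [ 1.1 -0.4 -1.7] tips 0.011
a 90
placed hit=True expected z -0.0249 t 18.4 p [ 0.47   -0.01   -0.0237] w 0.0594 F [-0.6 -0.1  4.9] tips 0.011
up t 19.7 p [ 0.4688 -0.0099  0.1685] w 0.0856 F [ 0.1  0.  -0.6] tips 0.011
```

```bash
python3 - <<'E'
from rb import *
env.move_ptp([.40,.42,.25],quat(pick_a(.40,.42,.25,45))); st()
I=snap(2)
for n in I:
    im=I[n]; print(n)
    print(" big",circ(n,im,(.47,-.01),.07,.016,.031)); print(" tray",circ(n,im,(.6155,0),.08,.006,.048),circ(n,im,(.6155,0),.08,.004,.043))
    print(" small",circ(n,im,(.451,-.1475),.06,.012,.021))
    print(" cap",circ(n,im,(.591,.192),.06,.106,.0135),circ(n,im,(.591,.192),.06,.070,.029))
can=(.5915,.192)
items=[circle3((.47,-.01),.016,.031),circle3((.6155,0),.006,.048),circle3((.451,-.1475),.012,.021),circle3(can,.003,.029),circle3(can,.07,.029),circle3(can,.106,.0135)]
overlay("pics/ov2.png",I,items,[(can,120),((.47,-.01),100),((.6155,0),100)])
E
```

```text
t 21.4 p [0.4004 0.4189 0.2494] w 0.0853 F [-1.   0.3  0.9] tips 0.011
scene
 big [ 6.28929e+01  4.69000e-01 -1.00000e-02  3.10000e-02]
 tray [ 3.21441e+01  6.14500e-01 -2.50000e-03  4.90000e-02] [1.46784e+01 6.22000e-01 7.50000e-03 4.40000e-02]
 small [ 6.12876e+01  4.50500e-01 -1.47000e-01  2.20000e-02]
 cap [4.51326e+01 5.83500e-01 1.76000e-01 1.35000e-02] [16.6167  0.584   0.176   0.03  ]
top
 big [ 5.29209e+01  4.69500e-01 -1.00000e-02  3.20000e-02]
 tray [1.863e+01 6.165e-01 2.000e-03 4.800e-02] [8.0757e+00 6.1700e-01 1.5000e-03 4.2000e-02]
 small [ 3.51721e+01  4.51500e-01 -1.47500e-01  2.20000e-02]
 cap [5.98525e+01 5.91500e-01 1.92000e-01 1.35000e-02] [4.32365e+01 5.85500e-01 1.84500e-01 2.80000e-02]
```

View pics/ov2.png

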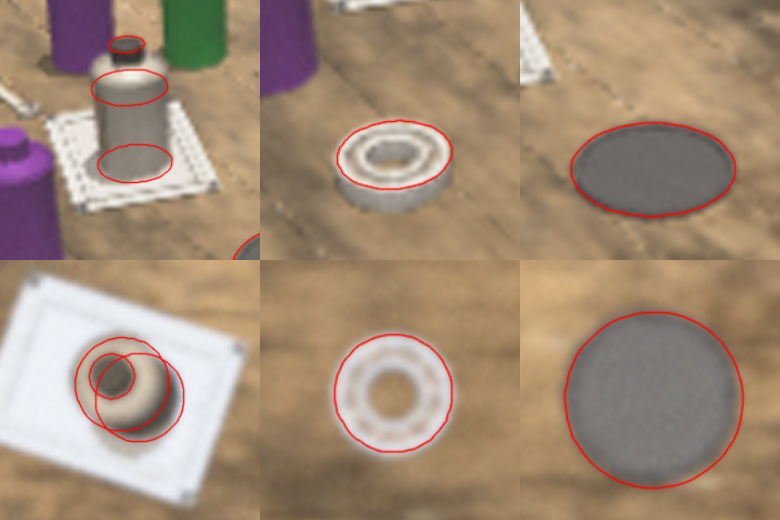

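Camera and robot agree to within 1 mm: the bearing lies flat at (0.4695, -0.010), where I put it. The tray is empty at (0.616, 0). Next the oil can goes into the tray, gripped above mid-body so the gripper body clears the cap.

```bash
python3 - <<'E'
from rb import *
a=pick(.590,.192,0,.058,.045,up=.20)
w=env.get_obs()["gripper_width"]; print(a,w)
if a is not None and .05<w<.062: place(.616,0,a,.058,.045,up=.20)
E
```

```text
hit False
down t 24.0 p [0.5898 0.1918 0.0146] w 0.0855 F [ 0.9  0.4 -0.8] tips 0.011
clamped t 24.4 p [0.5911 0.1923 0.0161] w 0.0569 F [0.2 0.4 3.4] tips 0.011
lifted t 25.3 p [0.5885 0.1916 0.1978] w 0.0569 F [-1.2 -0.6 -2.5] tips 0.011
90 0.05694084512363443
placed hit=True expected z 0.0150 t 27.8 p [ 6.161e-01 -1.000e-04  1.600e-02] w 0.0567 F [ 0.1 -0.3  3.9] tips 0.011
up t 29.1 p [6.148e-01 1.000e-04 1.983e-01] w 0.0853 F [-0.9 -0.5 -0.8] tips 0.011
```

```bash
python3 - <<'E'
from rb import *
env.move_ptp([.40,.42,.25],quat(pick_a(.40,.42,.25,45))); st()
I=snap(3)
for n in I: print(n,"cap",circ(n,I[n],(.616,0),.06,.106,.0135)," frame",rect(n,I[n],(.597,.2115),.12,.006,lambda h:(h[...,1]<60)&(h[...,2]>135))[::2])
print("valve",rect("top",I["top"],(.615,-.24),.07,.075,lambda h:(h[...,1]<50)&(h[...,2]>170))[::2])
can=(.616,0);fr=(.597,.2115);va=(.612,-.234)
items=[circle3((.616,0),.006,.048),circle3(can,.003,.029),circle3(can,.07,.029),circle3(can,.106,.0135),rect3(fr,-18.4,-.056,.056,-.076,.076,.006),rect3(fr,-18.4,-.040,.040,-.060,.060,.006)]
items+=[rect3(va,17,-.023,.023,-.03,.03,z) for z in (.003,.075)]
overlay("pics/ov3.png",I,items,[(can,120),(va,120),(fr,140)])
E
```

```text
t 30.9 p [0.4007 0.4193 0.2497] w 0.0855 F [ 0.5 -0.5 -0.2] tips 0.011
scene cap [ 5.28738e+01  6.03000e-01 -1.50000e-02  1.35000e-02]  frame (array([ 0.5945,  0.2073,  0.1177,  0.161 , 72.0186]), array([0.5951, 0.2069]))
top cap [5.89838e+01 6.13500e-01 1.00000e-03 1.25000e-02]  frame (array([ 0.597 ,  0.2114,  0.1185,  0.1599, 71.834 ]), array([0.5969, 0.2114]))
valve (array([ 6.114000e-01, -2.331000e-01,  4.910000e-02,  6.380000e-02,
        1.071027e+02]), array([ 0.6119, -0.2332]))
```

View pics/ov3.png

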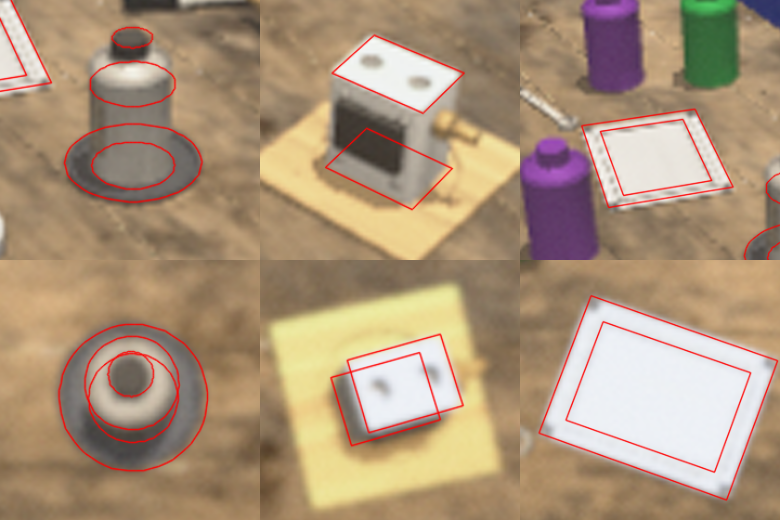

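```bash
python3 - <<'E'
from rb import *
t=np.array([.5965,.2105])+rot(-18.2)@[.003,.013]; print(t)
for a in (17.1+90,17.1-90): print(a,[env.inverse_kinematics([*p,.2],quat(b)) for p,b in (((.6117,-.2335),a),(t,a-35.3))])
a=pick(.6117,-.2335,17.1,.046,.030,up=.20)
w=env.get_obs()["gripper_width"]; print(a,w)
if a is not None and .04<w<.052: place(*t,a-35.3,.046,.030,up=.20)
E
```

```text
[0.60341027 0.22191263]
107.1 [array([-4.02690684e-01,  2.29566001e-01,  1.65700863e+00, -4.44089210e-16,
        1.25501802e+00, -7.01141986e-01]), array([ 3.13672729e-01,  2.07508238e-01,  1.68362275e+00, -4.44089210e-16,
        1.25046167e+00,  6.31322653e-01])]
-72.9 [array([-4.02690684e-01,  2.29566001e-01,  1.65700863e+00, -4.44089210e-16,
        1.25501802e+00,  2.44045067e+00]), array([ 3.13672729e-01,  2.07508238e-01,  1.68362275e+00, -4.44089210e-16,
        1.25046167e+00, -2.51027000e+00])]
hit False
down t 34.9 p [ 0.6114 -0.2334  0.0019] w 0.0855 F [-0.1  1.3  0.4] tips 0.011
clamped t 35.3 p [ 0.6124 -0.2337  0.003 ] w 0.0444 F [1.4 0.4 1.6] tips 0.011
lifted t 36.3 p [ 0.6101 -0.2328  0.1973] w 0.0443 F [ 0.3  0.9 -5.3] tips 0.011
107.1 0.044303027717682616
placed hit=True expected z 0.0023 t 39.7 p [0.6037 0.222  0.003 ] w 0.0448 F [1.8 1.  3.5] tips 0.011
up t 41.1 p [0.6022 0.2215 0.1981] w 0.0854 F [-0.4 -0.2 -0.3] tips 0.011
```

```bash
python3 - <<'E'
from rb import *
env.move_ptp([.40,.42,.25],quat(pick_a(.40,.42,.25,45)))
I=snap(4)
for n in I: print(n," board",rect(n,I[n],(.613,-.2327),.12,.006,lambda h:(h[...,0]>17)&(h[...,0]<32)&(h[...,1]>70)&(h[...,2]>150))[::2],"seat",circ(n,I[n],(.613,-.2327),.08,.006,.043))
print("valve",rect("top",I["top"],(.6034,.2219),.07,.075,lambda h:(h[...,1]<50)&(h[...,2]>170))[::2])
fr=(.5965,.2105);va=(.6034,.2219);bo=(.613,-.2327)
items=[rect3(fr,-18.2,-.040,.040,-.060,.060,.006),rect3(bo,13.6,-.062,.062,-.062,.062,.006),circle3(bo,.006,.043)]
items+=[rect3(va,-18.2,-.023,.023,-.03,.03,z) for z in (.003,.075)]
overlay("pics/ov4.png",I,items,[(fr,140),(bo,120),((.616,0),120)])
E
```

```text
scene  board (array([  0.6133,  -0.2311,   0.128 ,   0.1294, 102.7835]), array([ 0.6136, -0.2313])) seat [13.3524  0.612  -0.2322  0.044 ]
top  board (array([  0.6124,  -0.2324,   0.1346,   0.1351, 103.1472]), array([ 0.6127, -0.2327])) seat [ 7.521   0.629  -0.2167  0.044 ]
valve (array([ 0.5908,  0.2052,  0.1105,  0.135 , 72.6995]), array([0.5918, 0.2119]))
```

View pics/ov4.png

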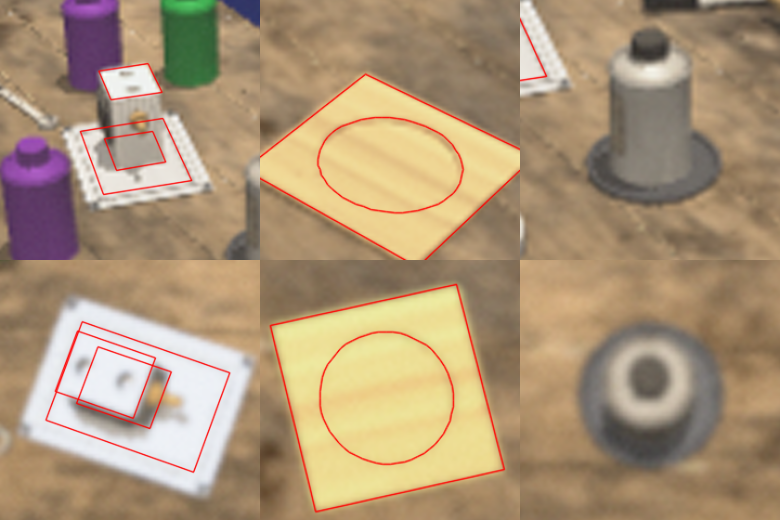

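```bash
python3 - <<'E'
from rb import *
a=pick(.4695,-.010,90,.062,.008)
w=env.get_obs()["gripper_width"]; print(a,w)
if a is not None and .055<w<.066:
    place(.613,-.232,a,.062,.011)
    env.move_ptp([.40,.42,.25],quat(pick_a(.40,.42,.25,45)))
    I=snap(5)
    for n in I: print(n,"big",circ(n,I[n],(.613,-.232),.07,.019,.031),"small",circ(n,I[n],(.451,-.1475),.06,.012,.021))
    st()
E
```

```text
hit False
down t 45.4 p [ 0.4692 -0.01   -0.0232] w 0.0855 F [-0.5 -0.9  0.2] tips 0.011
clamped t 45.8 p [ 0.4703 -0.01   -0.0218] w 0.0594 F [-1.4 -0.1  6.4] tips 0.011
lifted t 46.7 p [ 0.4682 -0.0099  0.1684] w 0.059 F [-0.2 -0.4 -0.9] tips 0.011
0 0.05896099892637599
placed hit=True expected z -0.0199 t 49.5 p [ 0.613  -0.232  -0.0188] w 0.059 F [-0.9 -0.5  5.1] tips 0.011
up t 50.8 p [ 0.6119 -0.2315  0.1683] w 0.0854 F [-1.2 -0.3 -1.7] tips 0.011
scene big [ 4.01756e+01  6.11500e-01 -2.33000e-01  3.10000e-02] small [ 6.16452e+01  4.50500e-01 -1.47000e-01  2.20000e-02]
top big [18.6786  0.608  -0.229   0.031 ] small [ 3.35642e+01  4.51000e-01 -1.48000e-01  2.20000e-02]
 t 53.3 p [0.4006 0.4194 0.2498] w 0.0853 F [-0.1  0.3  0.3] tips 0.011
```

```bash
python3 - <<'E'
from rb import *
I={n:cv2.imread(f"pics/{n}5.png") for n in ("scene","top")}
b=(.6125,-.2325)
for r in (.031,.013): 
    for n in I: print(n,r,circ(n,I[n],b,.06,.019,r))
overlay("pics/ov5.png",I,[circle3(b,.019,.031),circle3((.613,-.232),.006,.043),rect3((.613,-.232),13.3,-.062,.062,-.062,.062,.006),circle3((.451,-.1475),.012,.021)],[(b,110),((.451,-.1475),70)],f=6)
E
```

```text
scene 0.031 [ 4.01003e+01  6.11500e-01 -2.33000e-01  3.10000e-02]
top 0.031 [18.6529  0.608  -0.229   0.031 ]
scene 0.013 [ 5.85932e+01  6.11500e-01 -2.33000e-01  1.40000e-02]
top 0.013 [ 1.92714e+01  6.09500e-01 -2.29000e-01  1.40000e-02]
```

View pics/ov5.png

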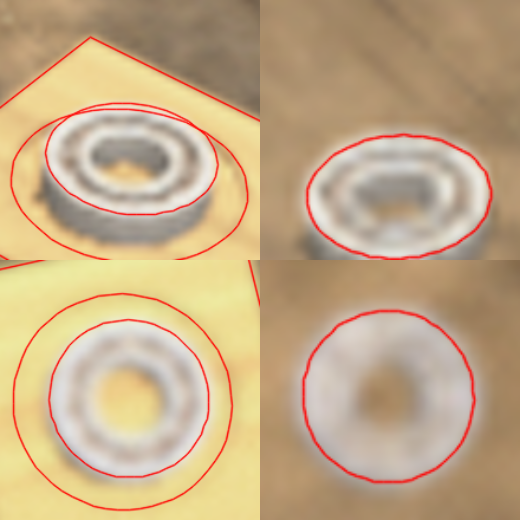

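```bash
python3 - <<'E'
from rb import *
a=pick(.451,-.1475,0,.042,.005)
w=env.get_obs()["gripper_width"]; print(a,w)
if a is not None and .036<w<.046:
    place(.6118,-.2325,a,.042,.024,mf=4)
    env.move_ptp([.40,.42,.25],quat(pick_a(.40,.42,.25,45)))
    I=snap(6); b=(.6118,-.2325)
    for n in I: print(n,"big",circ(n,I[n],b,.07,.019,.031),"small",circ(n,I[n],b,.06,.031,.021))
    st()
    overlay("pics/ov6.png",I,[circle3(b,.019,.031),circle3(b,.031,.021),circle3((.613,-.232),.006,.043)],[(b,110),((.616,0),190),((.5965,.2105),220)],f=6)
E
```

```text
hit False
down t 56.9 p [ 0.4507 -0.1474 -0.0224] w 0.0854 F [ 0.6  0.  -0.6] tips 0.011
clamped t 57.4 p [ 0.4516 -0.1477 -0.0212] w 0.0389 F [-1.2 -0.9  5.1] tips 0.011
lifted t 58.3 p [ 0.4497 -0.147   0.1683] w 0.0385 F [-0.1  0.2 -1.6] tips 0.011
90 0.038521779707452804
placed hit=True expected z -0.0031 t 60.7 p [ 0.6118 -0.2325 -0.0021] w 0.0389 F [-0.8  0.4  4.1] tips 0.011
up t 62.1 p [ 0.6107 -0.2321  0.1684] w 0.0853 F [-0.8 -0.5 -0.7] tips 0.011
scene big [ 3.33298e+01  6.00300e-01 -2.42500e-01  3.20000e-02] small [ 4.59745e+01  5.98300e-01 -2.42500e-01  2.20000e-02]
top big [16.3224  0.6083 -0.229   0.031 ] small [15.8789  0.6068 -0.23    0.022 ]
 t 64.6 p [0.4006 0.4194 0.2498] w 0.0854 F [ 0.3 -0.4 -0.5] tips 0.011
```

View pics/ov6.png

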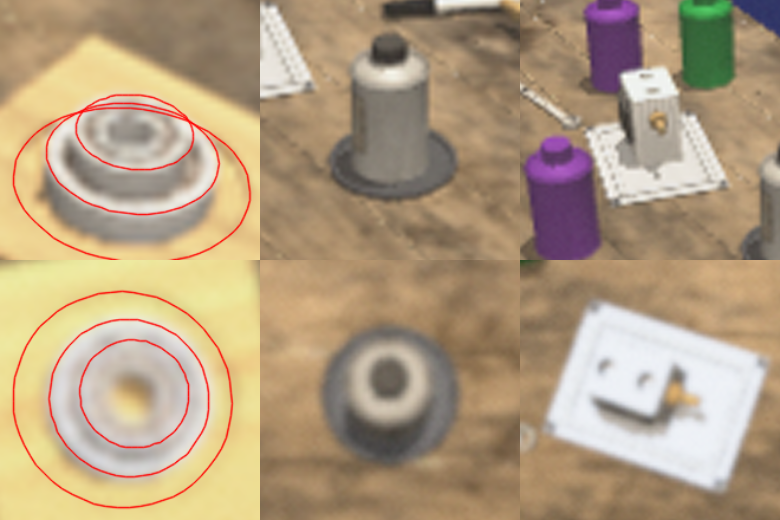

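```bash
python3 - <<'E'
from rb import *
workorder.close_job(); st("closed")
E
```

```text
the job is handed in; nothing more can be done
the job is handed in; nothing more can be done
```

The job is done and handed in at about 65 s on the robot clock, out of 128 s. I did it in this order:

1. The big bearing went from the tray to a free bench spot.
2. The oil can went into the tray.
3. The valve went into the frame, upright and lengthways.
4. The big bearing went into the seat of the board.
5. The small bearing went on top of the big one.

**Last checks:** in both camera views the can is upright in the middle of the tray and the valve is upright in the frame, where I aimed. The two bearings lie flat, and by eye on the overlay the small one is centred on the big one to about 1–2 mm. The robot was parked clear of everything, and the largest force I read was about 6 N. I never moved near the pliers, the spanner or the tape measure, and did not check them separately at the end.

**What disagreed:**
- **Fingertip position:** the fingertips really sit about 36 mm further back than `env.tips_ahead` says. A touch on the bench and a picture both showed this, so I used the measured value.
- **Gripper width:** it reads 1–3 mm less than the real sizes of the things gripped.
- **Circle fits:** the automatic fits failed on the stacked bearings, on the can's cap in the scene view, and on the board seat in the top view. The top-view fit of the big bearing on the board was weak, about 4–5 mm off the scene fit. I relied on the overlays and the robot's own position there.

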